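# Seat the mini blender jug and give it a pulse

## Robot

A 6-joint arm with a two-finger parallel gripper is mounted at the origin on the work surface. World frame = base frame: x ahead of the robot, y to its left, z up, the work surface at z = 0. Lengths are in m, angles in rad, forces in N, time in s.
With the tool pointing down it reaches from about 0.3 to 0.825 m from the base axis. Payload 5.4 kg.
Tool frame: the origin (TCP) lies where the fingers leave the gripper's body, on its centre line; the fingertips stand 88 mm ahead of it and the grasp point (between the pads) lies env.grip_depth ahead of it (env.grip_depth is the distance from the TCP to the grasp point, in m); z points along the fingers, y is the line along which they close (so a half turn about z gives the same grasp; the last joint's range is limited). The gripper opens to 92 mm and grips with 3 to 60 N. Pads are 20 mm wide; open, the fingers measure 128 mm over their backs; the gripper's body (75 mm by 189 mm) begins 69 mm behind the grasp point.
Start: joints at [-1.548, 0.158, 1.597, -0, 1.386, -0.21], TCP at [0.133, -0.559, 0.303] pointing down, gripper open.
Joint ranges: [-2.91, 2.91], [-0.94, 2.29], [0.18, 2.7], [-1.29, 4.43], [0.17, 2.64], [-3, 3]. Speed limits (rad/s): [2.57, 2.57, 3.14, 3.14, 3.14, 3.14].

## Interface

Orientations are given as [roll, pitch, yaw] about the fixed x, y, z axes, in that order (R = Rz(yaw) Ry(pitch) Rx(roll)).
In Python, from bench import readout, cams, env gives the robot as it stands.
- The arm moves only by the tool drive_tool, never from a script. Its argument "increments" is a list of rows, each an object with "hand": the finger opening in m, from 0 to 0.0919; "translation": the shift along the tool's x, y, z in m, a list of three; "twist": the turn, a rotation vector about the tool's x, y, z in degrees, a list of three. In form: [{"hand": hand, "translation": [dx, dy, dz], "twist": [rx, ry, rz]}, ...]. A call has 1 to 5 rows; each row shifts and turns the commanded pose from where the row before left it, along the tool's axes as they then stand; what a row does not reach is not made up. A row lasts 1/8 s, in which the tool goes at most 62.5 mm and 10.7 degrees, less where a joint would pass 70% of its speed; a pose out of reach is approached as far as the arm can. A call with a gripper value outside its range is refused whole. The fingers move at their own pace and stop on an object; "squeeze" is the grip in N (left out, the last holds). Time passes only in rows, so rows that do not move let the fingers close. It gives the time, the measured TCP pose, the force, the opening and the grip force at its end, in the units of the state.
- readout.get_state(): the state, without advancing time (a new reading comes with each control period).
- cams.camera(name): name is "scene" or "top" or "wrist"; returns the picture (420x560x3 uint8, blue, green, red); there is no depth.
- cams.camera_model(name): a dict with "fx", "fy", "cx", "cy" (pixels), "pose" (4x4, takes a point from camera to world coordinates). Camera axes: x right, y up, looking along -z (the intrinsics and any distortion apply to the point x, -y, -z); pixel columns grow to the right and rows downward; lengths in m; the calibration is good to about 2 mm. The wrist camera is an equidistant fisheye: a pixel r from the principal point sees the ray r / f radians off the axis. A picture is of the moment at which its call begins: read the wrist's pose just before it. camera_model takes no time and is no camera call; for the wrist camera it gives the pose at the moment of the call.
- env.hand_in(): hands the job in; it is judged then, once.
The state is a dict: "time": time; "joint_pos": joint angles; "joint_vel": joint speeds; "effort": joint torques, N m; "position": TCP position; "ee_rot": TCP orientation; "force": force on the tool from outside, world axes, zero at the start; "ft_torque": the same for the moment, N m; "finger_gap": finger opening in m; "gripper_force": force on a finger pad.
Only numpy, scipy, OpenCV 4.12 (cv2) and the standard library are available. Lean on these libraries where they do the work, as an engineer would, in place of code of your own. Each camera call takes 0.05 s, during which the arm holds its last target. There are 200 camera calls.

## Task

Take the small blender jug off its slanted brass draining cradle and lower it upright onto the blender base so that both brass pegs come up through the holes in its foot and it sits fully home; either way round will do, but do not let go of it until it is down on its pegs. Then swing the red-tipped sprung pulse lever on the front of the base all the way to its stop and release it so that it springs back. Leave everything else on the bar cart where it stands.

Things in the scene. Friction and masses are not known exactly. Their poses are not given: they have to be found in the camera images.
- jug: Blender jug, 0.28 kg, 151 mm tall, rigid. Origin: centre of its foot's underside; z up the jug. Steel foot 100 x 56 x 12 mm (x, y, z), 13 mm through holes at x = +-37 mm, y = 0. Round blue-grey body 52 to 62 mm across; black lid 67 mm across, z 105 to 115; black fin grip 44 mm long (x), 18 mm thick (y), z 115 to 151. Starts leaning 0.48 rad on the cradle, top to its front.
- jug_grip (a point): Point inside the jug's fin grip, on the jug's axis, 137 mm above the underside of its foot. Axes as the jug's: grip across y, approach along -z.
- cradle: Fixed slanted draining cradle of brass, 130 x 100 mm, origin under its centre, front (the low end of the slope) to its -x. Its 118 x 85 mm sloping plate carries the jug's foot: plate centre 60 mm above the table, falling 0.48 rad towards -x. A 14 mm high lip across the low end stops the foot.
- base: Fixed grey blender base. Origin under its centre, front to its -x. Housing 120 x 110 mm (x, y), deck 60 mm high; upright brass pegs on the deck at x = +-37 mm, y = 0, 10 mm across, 22 mm tall, tapering to 4 mm over the top 8 mm. In front a low apron, 30 mm high, 100 mm wide, reaches to x = -135 mm and carries the pulse lever.
- dock (a point): Centre of the base's deck, between the pegs, 60 mm above the table, axes as the base's. The jug is home when the underside of its foot lies here with the jug's x along this x, either way round.
- pulse_lever (a joint): Angle of the sprung pulse lever about an upright axis: 0 at rest, growing counterclockwise from above, stop at 1.2 rad. At rest it points 0.6 rad from the base's -x direction towards +y; at the stop 0.6 rad towards -y. Springs back to 0 when let go; at most about 4 N at the tip.
- lever_tip (a point): Top of the lever's upright red finger post, which is 12 mm in diameter, 60 mm from the lever's axis; top 78 mm above the table, the red post reaches down to 34 mm above the table (4 mm above the apron).
- lever_hinge (a point): Point on the lever's upright axis, at x = -90 mm, y = 0 of the base, 30 mm above the table.
- highball: Bystander: blue glass highball, 68 mm across, 145 mm tall; origin under its centre.
- dish: Bystander: round white ceramic dish, 110 mm across, 30 mm tall; origin under its centre.
- strainer: Bystander: chrome julep strainer lying flat, disc 72 mm across with a thin handle reaching 120 mm from the disc's centre along its -x; under 7 mm high; origin under the disc's centre.
- tin_outer: Bystander: stainless shaker tin, 92 mm across the rim, 150 mm tall; origin under its centre.
- tin_inner: Bystander: second shaker tin nested inside the first, its rim about 154 mm above the table; origin under its centre.
- dispenser: Bystander: push-top steel toothpick dispenser, 72 mm across, 117 mm tall; origin under its centre.
- jigger: Bystander: copper jigger, 46 mm across, 90 mm tall; origin under its centre.

How it is judged:
By the outcome, as a careful person would: the job done as asked, in the order asked, and still so for the second after the job is handed in, with the robot touching nothing.
It also fails if it takes over 62 s, if anything falls off the work surface, if the arm or the gripper's body presses on something with over 40 N, if the wrist force passes 120 N, or if a joint passes its speed limit or range.

## Working session

There is one attempt and no reset: what is moved stays moved. The work goes in short steps, Python scripts to look and compute and a tool call to move; the robot and the scene stay as the last step left them, time stands still between calls to the robot, and variables do not carry over. Pictures are saved under pics/ and viewed, at most 10 in all, crops included, and the job is handed in when it is done.

Besides the shell and the picture viewer there is one more tool, called after "Call:" as name(argument=value, ...), one argument or row to a line, values as JSON. drive_tool: Moves the arm, as the interface text tells. Its arguments: {"type":"object","properties":{"increments":{"type":"array"},"squeeze":{"type":"number"}},"required":["increments"]}

```bash
ls; mkdir -p pics
python3 - <<'E'
from bench import readout, cams, env
import cv2, numpy as np
s=readout.get_state(); print({k:np.round(v,3) if not isinstance(v,dict) else v for k,v in s.items()}, env.grip_depth)
for n in ("scene","top","wrist"):
    m=cams.camera_model(n); print(n,{k:np.round(v,4).tolist() for k,v in m.items() if not isinstance(v,str)})
    cv2.imwrite(f"pics/{n}0.png",cams.camera(n))
E
```

```text
pics
{'time': np.float64(0.0), 'joint_pos': array([-1.548,  0.159,  1.598, -0.   ,  1.386, -0.21 ]), 'joint_vel': array([-0.   ,  0.001,  0.001, -0.001,  0.001, -0.   ]), 'effort': array([ 0.0000e+00, -3.8556e+01, -3.2211e+01,  7.0000e-02,  3.8000e-02,
       -0.0000e+00]), 'position': array([ 0.133, -0.559,  0.302]), 'ee_rot': array([-3.14 , -0.   ,  0.233]), 'force': array([ 0.751,  0.276, -1.105]), 'ft_torque': array([-0.053,  0.022,  0.056]), 'gripper_force': np.float64(0.0), 'finger_gap': np.float64(0.092)} 0.0694
scene {'fx': 456.3366, 'fy': 456.3366, 'cx': 281.7909, 'cy': 220.5635, 'pose': [[-0.4449, -0.6887, 0.5726, 1.2791], [0.8956, -0.3454, 0.2804, 0.3548], [0.0046, 0.6375, 0.7704, 1.0396], [0.0, 0.0, 0.0, 1.0]]}
top {'fx': 542.4335, 'fy': 542.4335, 'cx': 281.402, 'cy': 211.0492, 'pose': [[-0.0211, 0.9927, -0.1189, 0.4352], [-0.9998, -0.0215, -0.0016, 0.0075], [-0.0042, 0.1188, 0.9929, 1.7684], [0.0, 0.0, 0.0, 1.0]]}
wrist {'fx': 325.1923, 'fy': 325.1923, 'cx': 269.9366, 'cy': 212.807, 'pose': [[0.2296, 0.9344, 0.2723, 0.2091], [-0.9733, 0.2208, 0.063, -0.5412], [-0.0013, -0.2794, 0.9602, 0.3842], [0.0, 0.0, 0.0, 1.0]]}
```

View pics/top0.png

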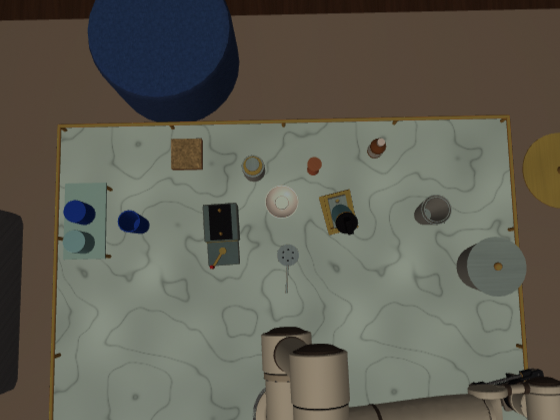

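View pics/scene0.png

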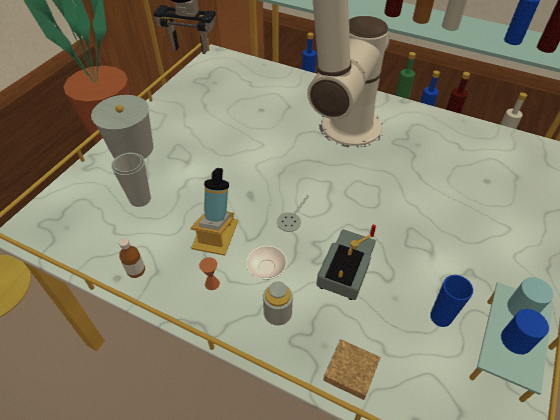

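The top view shows the base at about (222,225) with its pegs at (220,211) and (220,238), and the red tip at (212,267). The cradle is at (338,212) and the jug lid at (346,222). In the scene view the jug leans at (215,200), the base is at (347,265) and the red post at (373,230). I'll enlarge crops for exact features.

Run:
```python
import cv2, numpy as np
t=cv2.imread("pics/top0.png"); s=cv2.imread("pics/scene0.png")
a=cv2.resize(t[180:280,190:370],None,fx=4.4,fy=4.4,interpolation=cv2.INTER_CUBIC)[:440]
b1=cv2.resize(s[160:260,185:250],None,fx=4,fy=4,interpolation=cv2.INTER_CUBIC)
b2=cv2.resize(s[215:315,310:390],None,fx=4,fy=4,interpolation=cv2.INTER_CUBIC)
cv2.imwrite("pics/c1.png",cv2.convertScaleAbs(a,alpha=1.5)); cv2.imwrite("pics/c2.png",cv2.convertScaleAbs(np.hstack([b1,b2]),alpha=1.3))
```

```text
(no output)
```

View pics/c1.png

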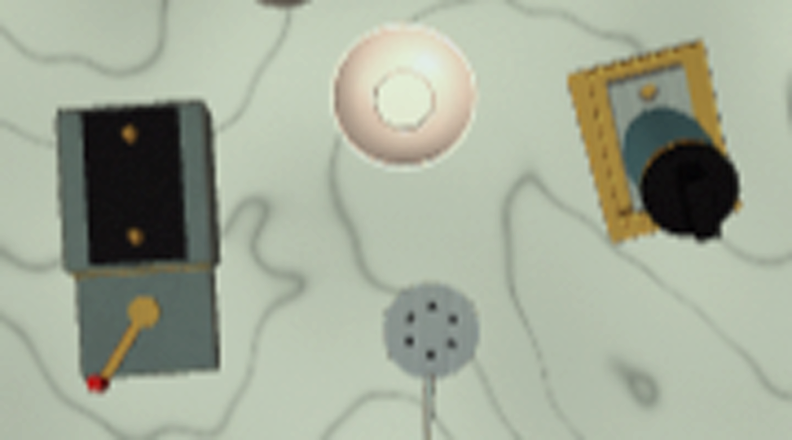

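View pics/c2.png

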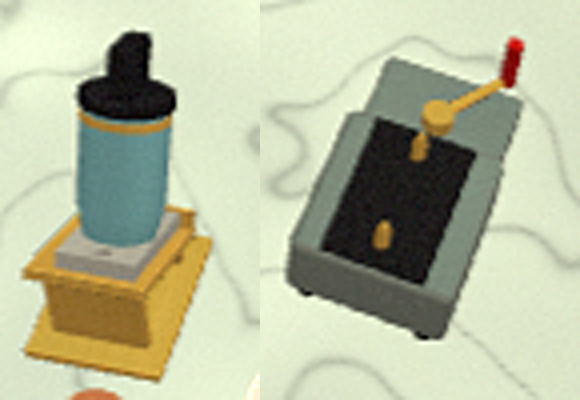

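Crop 1 (offset 190,180, ×4.4): pegs at (129,133) and (135,237), hinge disc (143,311), red tip (96,383), lid centre (689,188), foot hole (648,92). Crop 2 (×4) shows the pegs at (382,235) and (420,147) in its right panel, and the lid top at (127,92) in its left panel. Next I triangulate these points.

```bash
cat > h.py <<'E'
import numpy as np, cv2
from scipy.spatial.transform import Rotation as R
from bench import readout, cams, env
def ray(m,u,v,fish=False):
    x,y=(u-m["cx"])/m["fx"],(v-m["cy"])/m["fy"]
    if fish:
        r=np.hypot(x,y); d=np.array([np.sin(r)*x/r,-np.sin(r)*y/r,-np.cos(r)])
    else: d=np.array([x,-y,-1.])
    P=np.array(m["pose"]); return P[:3,3],P[:3,:3]@(d/np.linalg.norm(d))
def plane(r,z): o,d=r; return o+d*(z-o[2])/d[2]
def tri(rs):
    A=sum(np.eye(3)-np.outer(d,d) for o,d in rs); b=sum((np.eye(3)-np.outer(d,d))@o for o,d in rs)
    p=np.linalg.solve(A,b); return p,[np.linalg.norm(np.cross(p-o,d)) for o,d in rs]
def pose():
    s=readout.get_state(); return np.array(s["position"]),R.from_euler("xyz",s["ee_rot"])
def goal(p,r,show=True):
    "tool-frame shift and twist (deg) to a TCP pose"
    q,c=pose(); t=c.inv().apply(np.array(p)-q); w=(c.inv()*r).as_rotvec(degrees=True)
    print("shift",t.round(4),"twist",w.round(2)); return t,w
E
python3 - <<'E'
from h import *
T=cams.camera_model("top");S=cams.camera_model("scene")
c1=lambda x,y:ray(T,190+(x+.5)/4.4-.5,180+(y+.5)/4.4-.5)
cj=lambda x,y:ray(S,185+x/4,160+y/4); cb=lambda x,y:ray(S,310+(x-260)/4,215+y/4)
for n,a,b in (("pegB",c1(129,133),cb(382,235)),("pegF",c1(135,237),cb(420,147)),("hinge",c1(143,311),cb(438,113)),("red",c1(96,383),cb(515,42)),("lidtop",c1(689,188),cj(127,92))):
    p,e=tri([a,b]); print(n,p.round(4),np.round(e,4), 'z75',plane(a,.075).round(4))
# cradle far top edge and foot
for n,x,y in (("cr1",568,75),("cr2",703,42),("cr3",615,242),("cr4",742,208)): print(n,[plane(c1(x,y),z).round(3)[:2] for z in (0,.087)])
for n,x,y in (("f1",610,83),("f2",683,67),("hole",648,92)): print(n,plane(c1(x,y),.095).round(4))
E
```

```text
pegB [0.6464 0.2093 0.0668] [0.0017 0.0017] z75 [0.6459 0.2067 0.075 ]
pegF [0.5714 0.2059 0.0663] [0.002 0.002] z75 [0.5713 0.203  0.075 ]
hinge [0.5199 0.2031 0.0401] [0.0015 0.0015] z75 [0.5186 0.1977 0.075 ]
red [0.4679 0.2334 0.0766] [0.0023 0.0023] z75 [0.4685 0.2313 0.075 ]
lidtop [ 0.5886 -0.1802  0.1617] [0.0019 0.0019] z75 [ 0.5978 -0.1921  0.075 ]
cr1 [array([ 0.692, -0.113]), array([ 0.679, -0.107])]
cr2 [array([ 0.715, -0.215]), array([ 0.701, -0.204])]
cr3 [array([ 0.566, -0.145]), array([ 0.56 , -0.137])]
cr4 [array([ 0.589, -0.24 ]), array([ 0.582, -0.228])]
f1 [ 0.6717 -0.1365  0.095 ]
f2 [ 0.6821 -0.1885  0.095 ]
hole [ 0.6647 -0.1631  0.095 ]
```

Everything agrees with the given sizes: pegs 75 mm apart, hinge at the expected spot, foot underside about 60 mm up, jug yaw about 0.21. Next I plan the hover.

```bash
cat >> h.py <<'E'
F=R.from_matrix(np.diag([1.,-1,-1]))
def jugtool(yaw,tilt): return R.from_euler("z",yaw)*R.from_euler("y",-tilt)*F
def tcp_for(gp,r,back=0): return np.array(gp)-r.as_matrix()[:,2]*(env.grip_depth+back)
E
python3 - <<'E'
from h import *
r=jugtool(.215,.48); g=[.5786,-.1824,.1812]; p=tcp_for(g,r,.09); print(p)
goal([.25,-.35,.34],R.from_euler("xyz",[np.pi,0,.215])); goal(p,r)
from h import *
q,c=np.array([.25,-.35,.34]),R.from_euler("xyz",[np.pi,0,.215])
print(c.inv().apply(p-q),(c.inv()*r).as_rotvec(degrees=True))
E
```

```text
[ 0.50668711 -0.19810399  0.32258699]
shift [ 0.1625 -0.1765 -0.0378] twist [-0.08 -0.01  1.02]
shift [ 0.4473 -0.265  -0.0201] twist [-0.33 27.49  0.98]
[ 0.28318387 -0.09363528  0.01741301] [6.82400069e-15 2.75019742e+01 1.68401023e-15]
```

Call:
drive_tool(
  increments=[
    {"hand": 0.0919,"translation": [0.0325,-0.0353,-0.0076],"twist": [0,0,0.2]},
    {"hand": 0.0919,"translation": [0.0325,-0.0353,-0.0076],"twist": [0,0,0.2]},
    {"hand": 0.0919,"translation": [0.0325,-0.0353,-0.0076],"twist": [0,0,0.2]},
    {"hand": 0.0919,"translation": [0.0325,-0.0353,-0.0076],"twist": [0,0,0.2]},
    {"hand": 0.0919,"translation": [0.0325,-0.0353,-0.0076],"twist": [0,0,0.2]},
  ],
)

```text
time: 0.78
position: [0.252, -0.3495, 0.3407]
ee_rot: [-3.141, -0.0, 0.215]
force: [0.8, -0.5, -0.2]
finger_gap: 0.092
gripper_force: 0.0
```

Call:
drive_tool(
  increments=[
    {"hand": 0.0919,"translation": [0.0566,-0.0187,0.0],"twist": [0,0,0]},
    {"hand": 0.0919,"translation": [0.0566,-0.0187,0.0],"twist": [0,0,0]},
    {"hand": 0.0919,"translation": [0.0566,-0.0187,0.0],"twist": [0,0,0]},
    {"hand": 0.0919,"translation": [0.0566,-0.0187,0.0],"twist": [0,0,0]},
    {"hand": 0.0919,"translation": [0.0566,-0.0187,0.0],"twist": [0,0,0]},
  ],
)

```text
time: 1.4
position: [0.5095, -0.1979, 0.3405]
ee_rot: [3.141, 0.0, 0.216]
force: [-0.2, -1.0, -0.6]
finger_gap: 0.092
gripper_force: 0.0
```

Call:
drive_tool(
  increments=[
    {"hand": 0.0919,"translation": [0,0,0],"twist": [0,9.17,0]},
    {"hand": 0.0919,"translation": [0,0,0],"twist": [0,9.17,0]},
    {"hand": 0.0919,"translation": [0,0,0],"twist": [0,9.17,0]},
    {"hand": 0.0919,"translation": [0,0,0],"twist": [0,0,0]},
  ],
)

```text
time: 1.9
position: [0.5065, -0.1993, 0.3393]
ee_rot: [-3.139, -0.477, 0.212]
force: [0.1, 0.1, 0.2]
finger_gap: 0.0922
gripper_force: 0.0
```

Run:
```python
from h import *
r=jugtool(.215,.48); g=[.5786,-.1824,.1812]; print(pose()[0]); goal(tcp_for(g,r,.09),r)
m=cams.camera_model("wrist"); np.save("m1.npy",m,allow_pickle=True); I=cams.camera("wrist"); cv2.imwrite("pics/w1.png",I)
cv2.imwrite("pics/w1b.png",cv2.resize(cv2.convertScaleAbs(I,alpha=1.6),(800,600)))
```

```text
[ 0.50649266 -0.19927505  0.33928532]
shift [-0.0073 -0.0011  0.015 ] twist [-0.07  0.14 -0.15]
```

View pics/w1b.png

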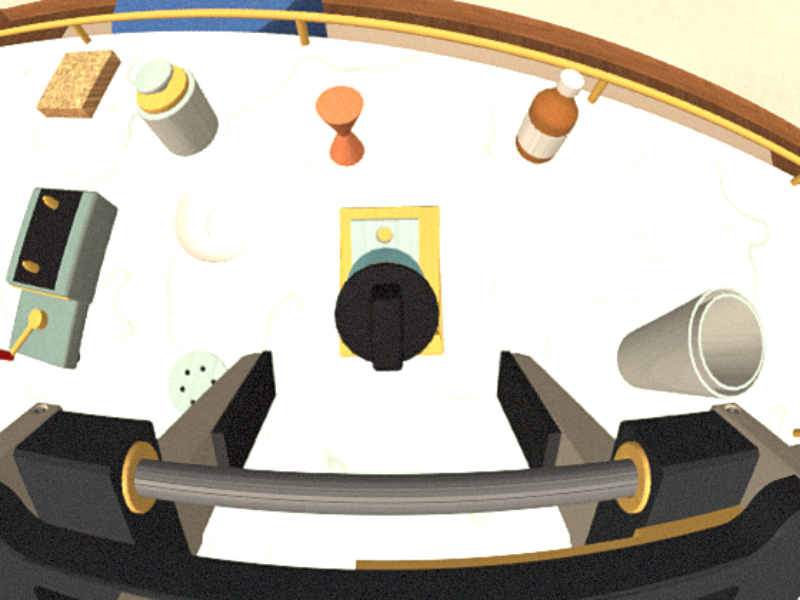

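The wrist view shows the lid centred at (387,313) and the fin upright, spanning columns 372–403 and rows 285–370. The fin is aligned with the image vertical and the fingertips are symmetric about column 385.5. Next I compare these rays with the estimate.

Run:
```python
from h import *
m=np.load("m1.npy",allow_pickle=True).item(); q,c=pose()
I=cv2.imread("pics/w1.png"); k=((I.max(2)<45)*255).astype(np.uint8); k[260:]=0; 
cs,_=cv2.findContours(k,cv2.RETR_EXTERNAL,cv2.CHAIN_APPROX_NONE)
for x in cs:
    if cv2.contourArea(x)>1500:
        print(cv2.contourArea(x),cv2.minEnclosingCircle(x),cv2.boundingRect(x))
Ji=jugtool(.215,.48)
lid=np.array([.5886,-.1802,.1617])
print("lid tool est",c.inv().apply(lid-q))
for n,u,v in (("lidc",387,313),("finL",372,340),("finR",403,340),("lidL",335,313),("lidR",439,313),("fin end",387,370),("finfar",387,285),("hole",384,235)):
    o,d=ray(m,u*.7,v*.7,True); o=c.inv().apply(o-q); d=c.inv().apply(d)
    zl=c.inv().apply(lid-q)[2]
    for dz in (0,-.036,.103): print(n,dz,(o+d*(zl+dz-o[2])/d[2]).round(4),end=" ")
    print()
```

```text
3975.0 ((270.2715148925781, 221.2991943359375), 37.72456741333008) (235, 184, 72, 75)
1879.5 ((33.5, 165.0), 38.900611877441406) (9, 132, 49, 71)
lid tool est [-0.00761084 -0.00132976  0.1969518 ]
lidc 0 [-0.0093  0.0007  0.197 ] lidc -0.036 [0.0019 0.0006 0.161 ] lidc 0.103 [-0.0414  0.001   0.3   ] 
finL 0 [-0.0274 -0.0089  0.197 ] finL -0.036 [-0.0139 -0.0078  0.161 ] finL 0.103 [-0.0663 -0.0122  0.3   ] 
finR 0 [-0.0275  0.011   0.197 ] finR -0.036 [-0.0139  0.0095  0.161 ] finR 0.103 [-0.0663  0.015   0.3   ] 
lidL 0 [-0.0092 -0.0322  0.197 ] lidL -0.036 [ 0.002 -0.028  0.161] lidL 0.103 [-0.0414 -0.044   0.3   ] 
lidR 0 [-0.0094  0.0336  0.197 ] lidR -0.036 [0.0019 0.0293 0.161 ] lidR 0.103 [-0.0416  0.046   0.3   ] 
fin end 0 [-0.0486  0.0007  0.197 ] fin end -0.036 [-0.0323  0.0006  0.161 ] fin end 0.103 [-0.0952  0.0009  0.3   ] 
finfar 0 [0.0089 0.0007 0.197 ] finfar -0.036 [0.0177 0.0006 0.161 ] finfar 0.103 [-0.0166  0.001   0.3   ] 
hole 0 [ 0.04  -0.001  0.197] hole -0.036 [ 0.0449 -0.0009  0.161 ] hole 0.103 [ 0.0261 -0.0014  0.3   ]
```

The wrist view confirms the estimate: the lid measures about 66 mm, and the lid, fin and hole all put the axis at tool x ≈ -9.5 mm, y ≈ +0.5 mm. Now I approach.

Call:
drive_tool(
  increments=[
    {"hand": 0.0919,"translation": [-0.0095,0.0005,0.03],"twist": [0,0.15,-0.15]},
    {"hand": 0.0919,"translation": [0,0,0.03],"twist": [0,0,0]},
    {"hand": 0.0919,"translation": [0,0,0.025],"twist": [0,0,0]},
    {"hand": 0.0919,"translation": [0,0,0.02],"twist": [0,0,0]},
    {"hand": 0.0919,"translation": [0,0,0],"twist": [0,0,0]},
  ],
)

```text
time: 2.58
position: [0.5477, -0.1903, 0.2419]
ee_rot: [-3.14, -0.479, 0.219]
force: [-0.2, 1.2, 0.6]
finger_gap: 0.092
gripper_force: 0.0
```

Run:
```python
from h import *
s=readout.get_state();print(np.round(s["position"],4),np.round(s["force"],2))
r=jugtool(.215,.48); goal(tcp_for([.5786,-.1824,.1812],r),r)
cv2.imwrite("pics/w2.png",cv2.convertScaleAbs(cams.camera("wrist"),alpha=1.6))
```

```text
[ 0.5477 -0.1903  0.2419] [-0.22  1.2   0.57]
shift [ 0.0003 -0.0011 -0.0008] twist [-0.19  0.05  0.21]
```

View pics/w2.png

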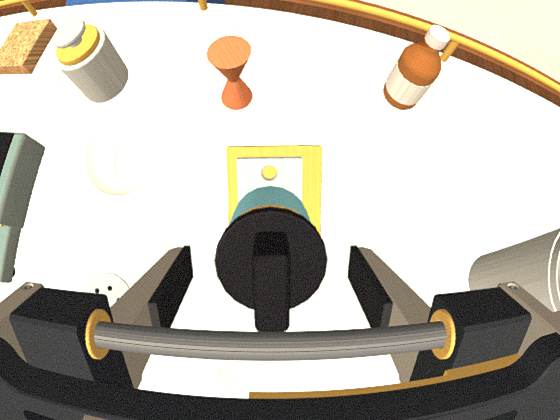

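The fin at column 271 sits midway between the fingertips (191 and 349), with the lid just below. I close the fingers.

Call:
drive_tool(
  increments=[
    {"hand": 0.0,"translation": [0,0,0],"twist": [0,0,0]},
    {"hand": 0.0,"translation": [0,0,0],"twist": [0,0,0]},
    {"hand": 0.0,"translation": [0,0,0],"twist": [0,0,0]},
    {"hand": 0.0,"translation": [0,0,0],"twist": [0,0,0]},
    {"hand": 0.0,"translation": [0,0,0],"twist": [0,0,0]},
  ],
  squeeze=45,
)

```text
time: 3.25
position: [0.5473, -0.1912, 0.2434]
ee_rot: [3.14, -0.483, 0.218]
force: [-0.2, 0.3, 1.4]
finger_gap: 0.0441
gripper_force: 0.0
```

Call:
drive_tool(
  increments=[
    {"hand": 0.0,"translation": [0,0,0],"twist": [0,0,0]},
    {"hand": 0.0,"translation": [0,0,0],"twist": [0,0,0]},
    {"hand": 0.0,"translation": [0,0,0],"twist": [0,0,0]},
    {"hand": 0.0,"translation": [0,0,0],"twist": [0,0,0]},
    {"hand": 0.0,"translation": [0,0,0],"twist": [0,0,0]},
  ],
)

```text
time: 3.88
position: [0.5474, -0.1909, 0.2433]
ee_rot: [3.141, -0.483, 0.218]
force: [0.3, 0.8, 1.3]
finger_gap: 0.0176
gripper_force: 44.9
```

Call:
drive_tool(
  increments=[
    {"hand": 0.0,"translation": [0,0,-0.006],"twist": [0,0,0]},
    {"hand": 0.0,"translation": [0,0,-0.015],"twist": [0,0,0]},
    {"hand": 0.0,"translation": [0,0,-0.02],"twist": [0,0,0]},
    {"hand": 0.0,"translation": [0,0,-0.02],"twist": [0,0,0]},
    {"hand": 0.0,"translation": [0,0,-0.02],"twist": [0,0,0]},
  ],
)

```text
time: 4.5
position: [0.5094, -0.1995, 0.3157]
ee_rot: [3.14, -0.481, 0.218]
force: [-0.3, 0.6, -2.9]
finger_gap: 0.0175
gripper_force: 45.0
```

Call:
drive_tool(
  increments=[
    {"hand": 0.0,"translation": [0,0,-0.02],"twist": [0,-6.9,0]},
    {"hand": 0.0,"translation": [0,0,-0.02],"twist": [0,-6.9,0]},
    {"hand": 0.0,"translation": [0,0,-0.015],"twist": [0,-6.9,0]},
    {"hand": 0.0,"translation": [0,0,-0.01],"twist": [0,-6.9,0]},
    {"hand": 0.0,"translation": [0.004,-0.02,0],"twist": [0,0,0]},
  ],
)

```text
time: 5.12
position: [0.49, -0.1836, 0.3769]
ee_rot: [3.139, -0.002, 0.216]
force: [1.1, 1.6, -2.6]
finger_gap: 0.0178
gripper_force: 45.0
```

Call:
drive_tool(
  increments=[
    {"hand": 0.0,"translation": [0.0086,-0.039,0],"twist": [0,0,0]},
    {"hand": 0.0,"translation": [0.0086,-0.039,0],"twist": [0,0,0]},
    {"hand": 0.0,"translation": [0.0086,-0.039,0],"twist": [0,0,0]},
    {"hand": 0.0,"translation": [0.0086,-0.039,0],"twist": [0,0,0]},
    {"hand": 0.0,"translation": [0.0086,-0.039,0],"twist": [0,0,0]},
  ],
)

```text
time: 5.75
position: [0.4881, 0.0184, 0.3752]
ee_rot: [-3.141, -0.002, 0.217]
force: [-0.8, 0.8, -2.8]
finger_gap: 0.0179
gripper_force: 45.0
```

Call:
drive_tool(
  increments=[
    {"hand": 0.0,"translation": [0.0086,-0.039,0],"twist": [0,0,2.5]},
    {"hand": 0.0,"translation": [0.0086,-0.039,0],"twist": [0,0,2.5]},
    {"hand": 0.0,"translation": [0.0086,-0.039,0],"twist": [0,0,2.5]},
    {"hand": 0.0,"translation": [0.004,-0.035,0],"twist": [0,0,2.4]},
    {"hand": 0.0,"translation": [0,-0.02,0],"twist": [0,0,0]},
  ],
)

```text
time: 6.38
position: [0.4931, 0.1931, 0.375]
ee_rot: [-3.141, -0.001, 0.046]
force: [-0.0, -0.5, -2.4]
finger_gap: 0.0176
gripper_force: 45.0
```

Call:
drive_tool(
  increments=[
    {"hand": 0.0,"translation": [0,0,0],"twist": [0,0,0]},
    {"hand": 0.0,"translation": [0,0,0],"twist": [0,0,0]},
  ],
)

```text
time: 6.62
position: [0.494, 0.1908, 0.3753]
ee_rot: [3.141, -0.001, 0.045]
force: [-0.5, 0.1, -2.9]
finger_gap: 0.0175
gripper_force: 45.0
```

Run:
```python
from h import *
s=readout.get_state(); print(np.round(s["position"],4),np.round(s["ee_rot"],4),s["finger_gap"])
m=cams.camera_model("wrist"); np.save("m3.npy",m,allow_pickle=True); I=cams.camera("wrist"); cv2.imwrite("pics/w3.png",I)
cv2.imwrite("pics/w3b.png",cv2.convertScaleAbs(cv2.resize(I[60:360,100:500],(800,600),interpolation=cv2.INTER_CUBIC),alpha=1.6))
```

```text
[0.494  0.1908 0.3753] [ 3.1407e+00 -1.1000e-03  4.4600e-02] 0.01750746023440918
```

View pics/w3b.png

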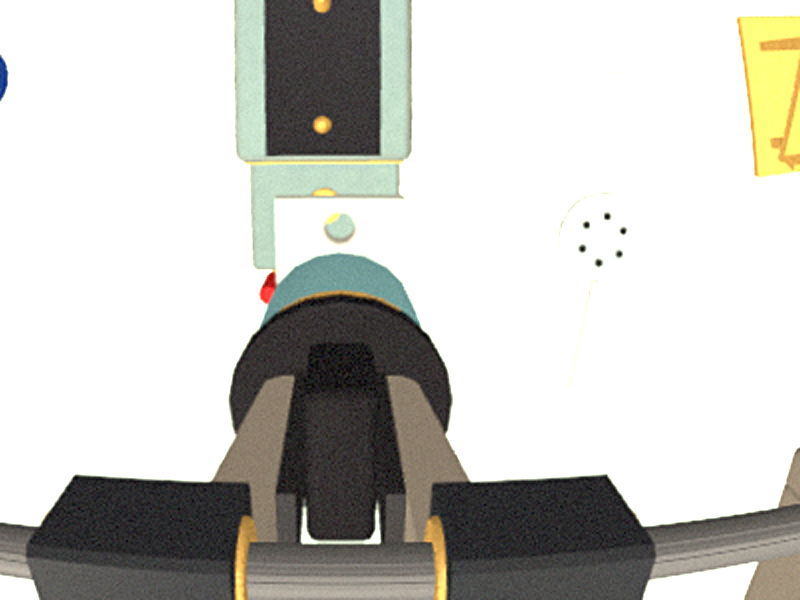

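The wrist crop (offset 100,60, ×2) shows the pegs at (322,4) and (322,125), the foot's front hole at (340,226), the foot's front edge level at row 197, and the red tip at (268,288). I turn these into tool-frame positions.

Run:
```python
from h import *
m=np.load("m3.npy",allow_pickle=True).item(); q,c=pose(); I=cv2.imread("pics/w3.png")
hsv=cv2.cvtColor(I,cv2.COLOR_BGR2HSV)
k=((hsv[...,0]>10)&(hsv[...,0]<30)&(hsv[...,1]>110)&(hsv[...,2]>50)).astype(np.uint8)
n,l,st,ce=cv2.connectedComponentsWithStats(k[:135,235:290])
pk=[(ce[i]+[235,0],st[i,4],st[i,:4]) for i in range(1,n) if st[i,4]>15]; print(pk)
def t(u,v,z):
    o,d=ray(m,u,v,True); o=c.inv().apply(o-q); d=c.inv().apply(d); return o+d*(z-o[2])/d[2]
for ce_,a,b in pk:
    for z in (.082,.076,.071): print("peg",t(*ce_,q[2]-z).round(4), (q+c.apply(t(*ce_,q[2]-z))).round(4))
for n,u,v,z in (("hole",100+340/2,60+226/2,.1944),("edgeL",100+276/2,60+197/2,.1944),("edgeR",100+402/2,60+197/2,.1944),("lidL",100+231/2,60+397/2,.0914),("lidR",100+451/2,60+397/2,.0914)): print(n,t(u,v,z).round(4))
for n,u,v in (("hL",237,155),("hR",411,155)): print(n,t(100+u/2,60+v/2,q[2]-.06).round(4))
```

```text
[(array([260.40506329,  60.70886076]), np.int32(79), array([21, 56, 10, 11], dtype=int32)), (array([260.63888889, 121.97222222]), np.int32(72), array([ 21, 118,  10,   9], dtype=int32))]
peg [ 0.1484 -0.0107  0.2934] [0.6424 0.2076 0.0822]
peg [ 0.1495 -0.0109  0.2994] [0.6435 0.2078 0.0762]
peg [ 0.1505 -0.011   0.3044] [0.6444 0.208  0.0712]
peg [ 0.0768 -0.0106  0.2934] [0.5708 0.2043 0.0821]
peg [ 0.0768 -0.0107  0.2994] [0.5708 0.2044 0.0761]
peg [ 0.0768 -0.0109  0.3044] [0.5708 0.2046 0.0711]
hole [3.340e-02 1.000e-04 1.944e-01]
edgeL [ 0.0462 -0.0273  0.1944]
edgeR [0.0461 0.0266 0.1944]
lidL [-0.0003 -0.0321  0.0914]
lidR [-0.0003  0.0327  0.0914]
hL [ 0.0585 -0.0629  0.3154]
hR [0.058  0.0434 0.3154]
```

Call:
drive_tool(
  increments=[
    {"hand": 0.0,"translation": [0.03,-0.003,0],"twist": [0,0,0]},
    {"hand": 0.0,"translation": [0.04,-0.004,0],"twist": [0,0,0]},
    {"hand": 0.0,"translation": [0.035,-0.003,0],"twist": [0,0,0]},
    {"hand": 0.0,"translation": [0.0124,-0.0009,0.02],"twist": [0,0,0]},
    {"hand": 0.0,"translation": [0,0,0.02],"twist": [0,0,0]},
  ],
)

```text
time: 7.3
position: [0.612, 0.2063, 0.3345]
ee_rot: [3.141, -0.001, 0.043]
force: [-0.3, -0.4, -3.6]
finger_gap: 0.018
gripper_force: 45.0
```

Call:
drive_tool(
  increments=[
    {"hand": 0.0,"translation": [0,0,0.02],"twist": [0,0,0]},
    {"hand": 0.0,"translation": [0,0,0.009],"twist": [0,0,0]},
    {"hand": 0.0,"translation": [0,0,0],"twist": [0,0,0]},
    {"hand": 0.0,"translation": [0,0,0],"twist": [0,0,0]},
  ],
)

```text
time: 7.8
position: [0.6117, 0.2074, 0.3079]
ee_rot: [3.141, -0.003, 0.045]
force: [-1.4, -0.2, -2.3]
finger_gap: 0.0176
gripper_force: 45.0
```

Run:
```python
from h import *
s=readout.get_state(); print(np.round(s["position"],4),np.round(s["ee_rot"],4),s["finger_gap"])
m=cams.camera_model("wrist"); np.save("m4.npy",m,allow_pickle=True); I=cams.camera("wrist"); cv2.imwrite("pics/w4.png",I)
S=cams.camera("scene"); cv2.imwrite("pics/s4.png",S)
a=cv2.resize(I[130:230,210:330],(480,400),interpolation=cv2.INTER_CUBIC); b=cv2.resize(S[150:300,320:400],(320,600),interpolation=cv2.INTER_CUBIC)
o=np.zeros((600,800,3),np.uint8); o[:400,:480]=a; o[:,480:]=b
cv2.imwrite("pics/w4b.png",cv2.convertScaleAbs(o,alpha=1.4))
```

```text
[0.6117 0.2074 0.3079] [ 3.1408 -0.0032  0.045 ] 0.017642761135297336
```

View pics/w4b.png

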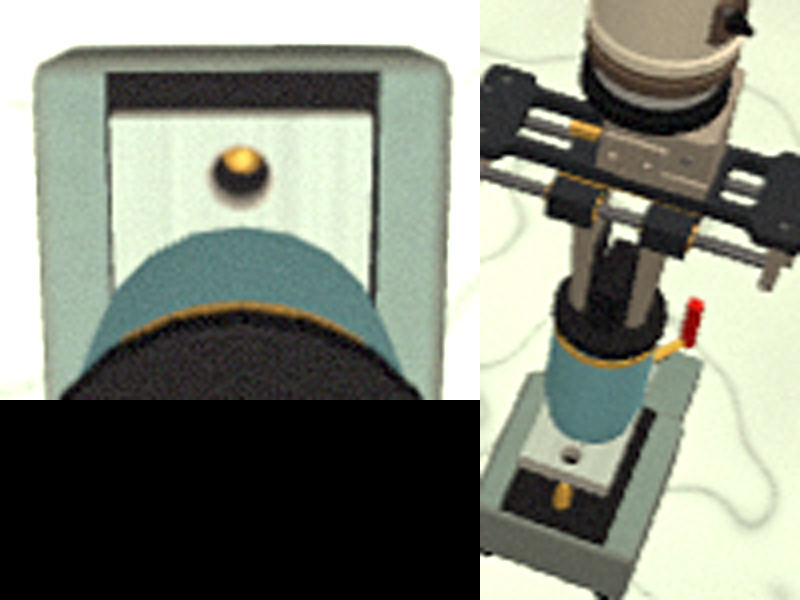

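The wrist crop (offset 210,130, ×4) shows the hole centred near (240,178), radius about 30 px, with the brass peg visible inside it at (242,157). The foot edges run parallel to the deck recess. The scene crop shows the foot hovering over the pegs. I work out the remaining offset.

Run:
```python
from h import *
m=np.load("m4.npy",allow_pickle=True).item(); q,c=pose(); I=cv2.imread("pics/w4.png")
P=I[140:190,250:290].astype(int); hsv=cv2.cvtColor(I,cv2.COLOR_BGR2HSV)[140:190,250:290]
k=((hsv[...,1]>110)&(hsv[...,2]>50)&(hsv[...,0]<32)).astype(np.uint8); ys,xs=np.nonzero(k); ok=(ys<45)&(ys>20)
print("peg px",xs.min()+250,xs.max()+250,ys.min()+140,ys.max()+140, xs.mean()+250,ys.mean()+140,len(xs))
d=(I[140:190,250:290].max(2)<105)|(k>0); n,l,st,ce=cv2.connectedComponentsWithStats(d.astype(np.uint8))
for i in range(1,n): 
    if st[i,4]>40: print("dark",ce[i]+[250,140],st[i])
def t(u,v,z):
    o,d=ray(m,u,v,True); o=c.inv().apply(o-q); d=c.inv().apply(d); return (o+d*(z-o[2])/d[2]).round(4)
for dz in (0,.005):
  print("hole",t(269.6,174.1,.1944+dz),"fe",t(210+110/4,130+110/4,.1944+dz),t(210+372/4,130+110/4,.1944+dz))
print("pegtip -x edge",t(270.1,172.3,q[2]-.082),"c",t(270.1,170.6,q[2]-.082))
# deck features: housing back edge corners & sides
for u,v in ((35,60),(448,60),(240,48),(105,72),(382,72)): print(t(210+u/4,130+v/4,q[2]-.06))
S=cams.camera_model("scene"); f=lambda u,v:ray(S,320+(u-480)/4,150+v/4)
print("scene hole, z.1135/.1085",plane(f(570,455),.1135),plane(f(570,455),.1085)); print("scene peg top z.082",plane(f(563,485),.082))
r1,r2=ray(m,269.6,174.1,True),f(570,455); print("tri hole",tri([r1,r2]))
```

```text
peg px 266 275 167 173 270.0576923076923 169.90384615384616 52
dark [269.92487479 149.64774624] [  0   1  40  18 599]
dark [269.59602649 173.38410596] [ 13  27  14  14 151]
dark [269.81481481 188.37037037] [ 7 47 27  3 54]
hole [ 0.0325 -0.      0.1944] fe [ 0.0471 -0.0275  0.1944] [0.0471 0.0285 0.1944]
hole [ 0.0317 -0.      0.1994] fe [ 0.0466 -0.028   0.1994] [0.0465 0.029  0.1994]
pegtip -x edge [0.029  0.0004 0.2259] c [0.0307 0.0004 0.2259]
[ 0.0543 -0.0519  0.2479]
[0.0542 0.0534 0.2479]
[0.0567 0.0004 0.2479]
[ 0.0508 -0.0339  0.2479]
[0.0508 0.0364 0.2479]
scene hole, z.1135/.1085 [0.64706678 0.21138902 0.1135    ] [0.64365408 0.21061445 0.1085    ]
scene peg top z.082 [0.64856359 0.21091559 0.082     ]
tri hole (array([0.64385847, 0.2096767 , 0.10837841]), [np.float64(0.0009617992673409102), np.float64(0.0009617992673409213)])
```

The two views triangulate the hole at z 0.108, so the jug sits about 5 mm lower in the hand than assumed, with its foot at about 0.096. The foot has also swung back about 0.03 rad against the lid. I level it by 1.5°, compensate in x, and lower it to peg-tip height.

Call:
drive_tool(
  increments=[
    {"hand": 0.0,"translation": [-0.0035,0.0002,0],"twist": [0,0.75,0]},
    {"hand": 0.0,"translation": [-0.0035,0.0002,0],"twist": [0,0.75,0]},
    {"hand": 0.0,"translation": [0,0,0.006],"twist": [0,0,0]},
    {"hand": 0.0,"translation": [0,0,0.005],"twist": [0,0,0]},
    {"hand": 0.0,"translation": [0,0,0],"twist": [0,0,0]},
  ],
)

```text
time: 8.52
position: [0.6045, 0.2065, 0.2946]
ee_rot: [3.14, -0.026, 0.045]
force: [-0.3, -0.6, -2.3]
finger_gap: 0.0175
gripper_force: 45.0
```

Run:
```python
from h import *
s=readout.get_state(); print(np.round(s["position"],4),np.round(s["ee_rot"],4),np.round(s["force"],2))
m=cams.camera_model("wrist"); np.save("m5.npy",m,allow_pickle=True); I=cams.camera("wrist"); cv2.imwrite("pics/w5.png",I)
S=cams.camera("scene"); cv2.imwrite("pics/s5.png",S)
a=cv2.resize(I[130:230,210:330],(480,400),interpolation=cv2.INTER_CUBIC); b=cv2.resize(S[220:295,320:380],(320,400),interpolation=cv2.INTER_CUBIC)
cv2.imwrite("pics/w5b.png",cv2.convertScaleAbs(np.hstack([a,b]),alpha=1.4))
```

```text
[0.6045 0.2065 0.2946] [ 3.1404 -0.0257  0.0449] [-0.35 -0.64 -2.32]
```

View pics/w5b.png

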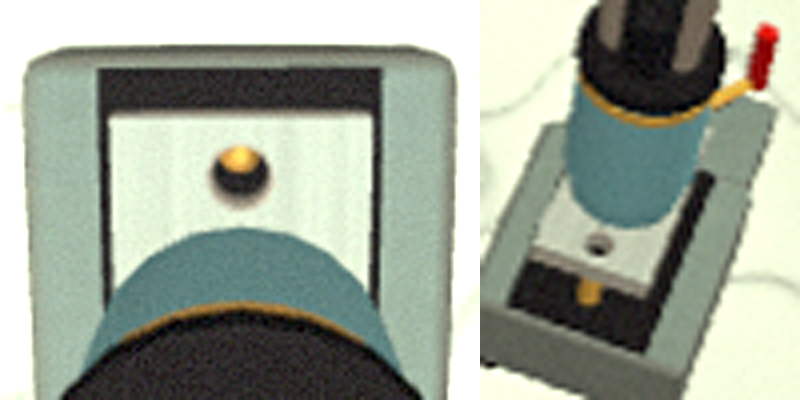

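The wrist crop shows the hole at (240,178) with the peg tip visible from row 145 to 170, centred near column 241. The scene crop shows the rear peg just below its hole. I measure the offset once more.

Run:
```python
from h import *
m=np.load("m5.npy",allow_pickle=True).item(); q,c=pose(); I=cv2.imread("pics/w5.png")
hsv=cv2.cvtColor(I,cv2.COLOR_BGR2HSV)[140:190,250:290]
k=((hsv[...,1]>100)&(hsv[...,2]>45)&(hsv[...,0]<32)).astype(np.uint8); k[:20]=0;k[45:]=0
for y in range(22,48): print(y+140, np.nonzero(k[y])[0]+250 if k[y].any() else "", I[y+140,262:278].max(1))
def w(u,v,z): return plane(ray(m,u,v,True),z)
zt=q[2]-.1994; print("foot top z",zt)
for v in (173.6,174.1): print("hole",v,w(269.6,v,zt).round(4))
for v in (171,172,173,174): print("tip edge row",v,w(270,v,.082).round(4))
```

```text
162  [179 179 174 177 171 179 178 177 178 179 180 176 174 177 177 178]
163  [181 181 178 175 178 180 173 178 181 184 181 176 174 176 174 178]
164  [176 170 177 175 181 180 178 174 179 179 182 178 173 175 182 179]
165  [178 177 180 178 177 173 174 176 174 176 177 179 179 171 178 180]
166  [179 178 178 174 170 162 167 172 177 167 158 170 171 172 182 181]
167 [267 268 269 270 271 272] [180 176 168 162 155 154 167 188 193 176 154 151 155 167 181 180]
168 [266 267 268 269 270 271 272 273] [180 165 151 150 155 167 185 197 198 181 156 124 128 135 162 181]
169 [265 266 267 268 269 270 271 272 273 274] [170 147 120 139 161 171 189 195 197 181 150 125  97  81 138 183]
170 [265 266 267 268 269 270 271 272 273 274] [164 122  68 111 153 175 179 190 190 169 145 121  85  41 108 163]
171 [265 266 267 268 269 270 271 272 273 274] [155  90  35  51 117 150 171 174 167 154 135  99  48  22  62 134]
172 [267 268 269 270 271 272 273] [131  69  26  29  56  91 128 141 140 121 101  57  27  31  43 119]
173 [270] [123  72  27  17  29  39  45  52  54  51  34  31  29  23  46 115]
174  [129  82  34  32  32  29  29
[... 519 characters left out ...]
54 172 177 179]
182  [175 177 175 180 170 157 149 150 145 153 161 166 174 178 180 179]
183  [175 181 174 179 181 176 180 178 180 178 182 180 175 173 176 177]
184  [174 177 175 173 177 180 181 179 181 176 180 180 176 173 178 185]
185  [180 178 177 173 180 181 180 173 174 179 188 179 175 180 179 181]
186  [172 172 169 171 171 168 166 150 146 161 169 170 164 167 169 177]
187  [149 135 126 128 118 102  97  94  89  90  95  98 110 119 137 148]
foot top z 0.09601887338875006
hole 173.6 [0.6419 0.208  0.096 ]
hole 174.1 [0.6414 0.208  0.096 ]
tip edge row 171 [0.6424 0.2076 0.082 ]
tip edge row 172 [0.6414 0.2076 0.082 ]
tip edge row 173 [0.6405 0.2075 0.082 ]
tip edge row 174 [0.6396 0.2075 0.082 ]
```

The peg silhouette is the full 10 mm taper base, which puts the rear peg at x ≈ 0.6448 (agreeing with the other two estimates). The hole is at 0.6416, so I shift +3 mm and lower part way while watching the force.

Call:
drive_tool(
  increments=[
    {"hand": 0.0,"translation": [0.003,0.0004,0],"twist": [0,0,0]},
    {"hand": 0.0,"translation": [-0.0001,0,0.003],"twist": [0,0,0]},
    {"hand": 0.0,"translation": [-0.0001,0,0.004],"twist": [0,0,0]},
    {"hand": 0.0,"translation": [0,0,0],"twist": [0,0,0]},
  ],
)

```text
time: 9.12
position: [0.6076, 0.2063, 0.288]
ee_rot: [3.141, -0.026, 0.045]
force: [-0.6, -0.9, -2.5]
finger_gap: 0.0177
gripper_force: 45.0
```

Call:
drive_tool(
  increments=[
    {"hand": 0.0,"translation": [-0.0001,0,0.003],"twist": [0,0,0]},
    {"hand": 0.0,"translation": [-0.0001,0,0.003],"twist": [0,0,0]},
    {"hand": 0.0,"translation": [0,0,0],"twist": [0,0,0]},
  ],
)

```text
time: 9.5
position: [0.6076, 0.2063, 0.2823]
ee_rot: [3.141, -0.027, 0.045]
force: [-0.4, 0.0, -3.1]
finger_gap: 0.0177
gripper_force: 45.0
```

Run:
```python
from h import *
s=readout.get_state(); print(np.round(s["position"],4),np.round(s["force"],2),np.round(s["ft_torque"],3))
I=cams.camera("wrist"); cv2.imwrite("pics/w6.png",I); S=cams.camera("scene")
a=cv2.resize(I[130:230,210:330],(480,400),interpolation=cv2.INTER_CUBIC); b=cv2.resize(S[220:295,320:380],(320,400),interpolation=cv2.INTER_CUBIC)
cv2.imwrite("pics/w6b.png",cv2.convertScaleAbs(np.hstack([a,b]),alpha=1.4))
```

```text
[0.6076 0.2063 0.2823] [-0.4   0.04 -3.14] [ 0.002  0.003 -0.012]
```

View pics/w6b.png

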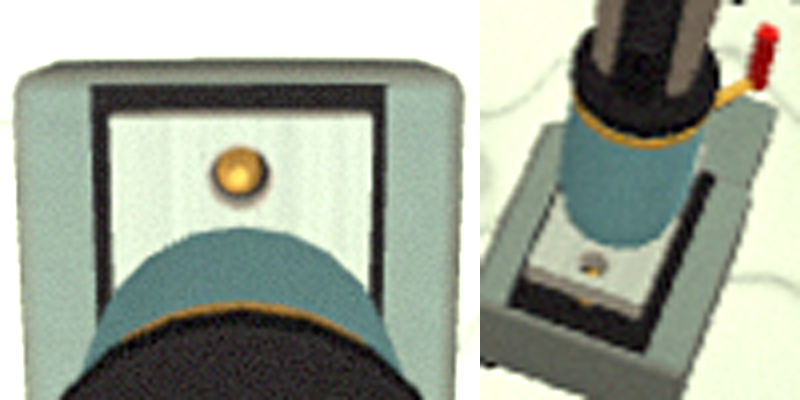

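The peg at (240,172) is nearly centred in the hole at (240,177), and the scene crop shows the peg entering the foot. I lower the rest of the way. That was my tenth picture, so from here I rely on numbers.

Call:
drive_tool(
  increments=[
    {"hand": 0.0,"translation": [-0.0001,0,0.003],"twist": [0,0,0]},
    {"hand": 0.0,"translation": [-0.0001,0,0.002],"twist": [0,0,0]},
    {"hand": 0.0,"translation": [0,0,0.002],"twist": [0,0,0]},
    {"hand": 0.0,"translation": [0,0,0],"twist": [0,0,0]},
  ],
)

```text
time: 10.1
position: [0.6077, 0.2063, 0.2754]
ee_rot: [3.141, -0.027, 0.045]
force: [0.3, 0.1, -3.2]
finger_gap: 0.0178
gripper_force: 45.0
```

Call:
drive_tool(
  increments=[
    {"hand": 0.0,"translation": [0,0,0.0015],"twist": [0,0,0]},
    {"hand": 0.0,"translation": [0,0,0.0015],"twist": [0,0,0]},
    {"hand": 0.0,"translation": [0,0,0],"twist": [0,0,0]},
  ],
)

```text
time: 10.48
position: [0.6078, 0.2063, 0.2725]
ee_rot: [3.141, -0.027, 0.045]
force: [0.0, 0.1, -2.9]
finger_gap: 0.0174
gripper_force: 45.0
```

Call:
drive_tool(
  increments=[
    {"hand": 0.0,"translation": [0,0,0.001],"twist": [0,0,0]},
    {"hand": 0.0,"translation": [0,0,0.001],"twist": [0,0,0]},
    {"hand": 0.0,"translation": [0,0,0],"twist": [0,0,0]},
  ],
)

```text
time: 10.85
position: [0.6079, 0.2063, 0.2705]
ee_rot: [3.141, -0.027, 0.045]
force: [0.3, -0.1, -3.2]
finger_gap: 0.0177
gripper_force: 45.0
```

Call:
drive_tool(
  increments=[
    {"hand": 0.0,"translation": [0,0,0.001],"twist": [0,0,0]},
    {"hand": 0.0,"translation": [0,0,0.001],"twist": [0,0,0]},
    {"hand": 0.0,"translation": [0,0,0],"twist": [0,0,0]},
  ],
)

```text
time: 11.22
position: [0.6079, 0.2063, 0.2685]
ee_rot: [3.141, -0.027, 0.045]
force: [-0.8, 0.4, -2.9]
finger_gap: 0.018
gripper_force: 45.0
```

Call:
drive_tool(
  increments=[
    {"hand": 0.0,"translation": [0,0,0.001],"twist": [0,0,0]},
    {"hand": 0.0,"translation": [0,0,0.001],"twist": [0,0,0]},
    {"hand": 0.0,"translation": [0,0,0],"twist": [0,0,0]},
  ],
)

```text
time: 11.6
position: [0.608, 0.2063, 0.2666]
ee_rot: [3.141, -0.027, 0.045]
force: [-0.6, 0.2, -3.2]
finger_gap: 0.0176
gripper_force: 45.0
```

Call:
drive_tool(
  increments=[
    {"hand": 0.0,"translation": [0,0,0.001],"twist": [0,0,0]},
    {"hand": 0.0,"translation": [0,0,0.001],"twist": [0,0,0]},
    {"hand": 0.0,"translation": [0,0,0],"twist": [0,0,0]},
  ],
)

```text
time: 11.98
position: [0.6085, 0.2064, 0.2663]
ee_rot: [3.141, -0.029, 0.045]
force: [-1.4, 1.3, 6.4]
finger_gap: 0.0176
gripper_force: 45.0
```

Contact came at TCP z 0.266, the nominal home height. I ease the grip so the foot can settle flat while lightly pressed.

Call:
drive_tool(
  increments=[
    {"hand": 0.0,"translation": [0,0,0.0005],"twist": [0,0,0]},
    {"hand": 0.0,"translation": [0,0,0],"twist": [0,0,0]},
    {"hand": 0.0,"translation": [0,0,0],"twist": [0,0,0]},
  ],
  squeeze=8,
)

```text
time: 12.35
position: [0.6094, 0.2063, 0.2657]
ee_rot: [3.141, -0.032, 0.045]
force: [2.2, 0.4, 5.1]
finger_gap: 0.0179
gripper_force: 8.0
```

Run:
```python
from h import *
s=readout.get_state(); print(np.round(s["position"],4),np.round(s["force"],2),np.round(s["ft_torque"],3),s["gripper_force"])
m=cams.camera_model("wrist"); I=cams.camera("wrist"); cv2.imwrite("pics/w7.png",I); S=cams.camera("scene"); cv2.imwrite("pics/s7.png",S)
h=cv2.cvtColor(I,cv2.COLOR_BGR2HSV); k=((h[...,1]>100)&(h[...,2]>45)&(h[...,0]<32)&(h[...,0]>8)).astype(np.uint8)[:, :]
n,l,st,ce=cv2.connectedComponentsWithStats(k[140:200,240:300]); print([(ce[i].round(1)+[240,140],st[i]) for i in range(1,n) if st[i,4]>20])
# foot top front edge: bright/dark transition along central columns
g=I[120:170,250].max(1),I[120:170,290].max(1); print(g[0],g[1])
```

```text
[0.6094 0.2063 0.2657] [2.24 0.41 5.06] [ 0.146 -0.318  0.045] 8.001025021076202
[(array([269.4, 176.9]), array([ 24,  31,  12,  13, 129], dtype=int32))]
[209 211 215 216 221 220 222 219 219 221 221 221 223 221 221 219 221 218
 221 222 221 219 220 222 219 219 223 216 138  70  68  86  95 107 101  79
  33  34  28  30  76 125 164 176 176 172 177 176 169 175] [221 221 223 218 224 221 224 221 222 220 223 223 225 224 222 223 222 225
 223 223 224 223 220 224 223 223 231 218 113  64  74  84  98 109 103  61
  32  29  25  42  74 127 175 186 181 178 181 182 180 179]
```

Call:
drive_tool(
  increments=[
    {"hand": 0.0,"translation": [0,0,0],"twist": [0,-0.8,0]},
    {"hand": 0.0,"translation": [0,0,0.0005],"twist": [0,-0.8,0]},
    {"hand": 0.0,"translation": [0,0,0],"twist": [0,0,0]},
  ],
  squeeze=4,
)

```text
time: 12.82
position: [0.6089, 0.2063, 0.2644]
ee_rot: [3.141, -0.001, 0.045]
force: [2.3, 0.3, 5.6]
finger_gap: 0.0183
gripper_force: 5.8
```

Call:
drive_tool(
  increments=[
    {"hand": 0.0919,"translation": [0,0,0],"twist": [0,0,0]},
    {"hand": 0.0919,"translation": [0,0,0],"twist": [0,0,0]},
    {"hand": 0.0919,"translation": [0,0,-0.0005],"twist": [0,0,0]},
    {"hand": 0.0919,"translation": [0,0,0],"twist": [0,0,0]},
    {"hand": 0.0919,"translation": [0,0,0],"twist": [0,0,0]},
  ],
)

```text
time: 13.45
position: [0.6077, 0.2063, 0.2635]
ee_rot: [3.14, 0.002, 0.045]
force: [-0.0, -0.7, 0.5]
finger_gap: 0.0659
gripper_force: 0.3
```

Call:
drive_tool(
  increments=[
    {"hand": 0.0919,"translation": [0,0,0],"twist": [0,0,0]},
    {"hand": 0.0919,"translation": [0,0,-0.02],"twist": [0,0,0]},
    {"hand": 0.0919,"translation": [0,0,-0.03],"twist": [0,0,0]},
    {"hand": 0.0919,"translation": [0,0,-0.04],"twist": [0,0,0]},
    {"hand": 0.0919,"translation": [0,0,0],"twist": [0,0,0]},
  ],
)

```text
time: 14.08
position: [0.6096, 0.2068, 0.3601]
ee_rot: [-3.142, -0.009, 0.045]
force: [-0.3, 0.1, -0.2]
finger_gap: 0.0917
gripper_force: 0.0
```

Run:
```python
from h import *
s=readout.get_state(); q,c=pose(); print(q.round(4),np.round(s["joint_pos"],3),np.round(s["force"],2))
m=cams.camera_model("wrist"); I=cams.camera("wrist"); cv2.imwrite("pics/w8.png",I); S=cams.camera("scene"); cv2.imwrite("pics/s8.png",S); T=cams.camera("top"); cv2.imwrite("pics/t8.png",T)
ms,mt=cams.camera_model("scene"),cams.camera_model("top")
def comp(im,f,roi,a=10):
    h=cv2.cvtColor(im,cv2.COLOR_BGR2HSV).astype(int); y0,y1,x0,x1=roi
    n,l,st,ce=cv2.connectedComponentsWithStats(f(h[y0:y1,x0:x1]).astype(np.uint8)); return [((ce[i]+[x0,y0]).round(1),st[i]) for i in range(1,n) if st[i,4]>=a]
brass=lambda h:(h[...,1]>100)&(h[...,2]>45)&(h[...,0]<32)&(h[...,0]>8)
red=lambda h:(h[...,1]>150)&(h[...,2]>60)&((h[...,0]<7)|(h[...,0]>173))
dark=lambda h:(h[...,2]<45)
print("wrist brass",comp(I,brass,(60,260,180,340)))
print("scene brass",comp(S,brass,(230,300,320,385),4)); print("scene dark",comp(S,dark,(170,260,310,400),100))
print("wrist dark",comp(I,dark,(60,260,180,380),200))
print("red top",comp(T,red,(240,290,190,240),3),"red scene",comp(S,red,(215,260,350,390),5),"red wrist",comp(I,red,(100,420,0,560),8))
# dark lid-disc
```

```text
[0.6096 0.2068 0.3601] [ 1.400e-01  3.010e-01  1.318e+00 -1.000e-03  1.514e+00  1.666e+00] [-0.33  0.11 -0.23]
wrist brass [(array([270. , 159.9]), array([86, 95,  9, 11, 72], dtype=int32)), (array([269.9, 256.4]), array([ 82, 194,  17,   6,  89], dtype=int32))]
scene brass [(array([366.7, 237. ]), array([43,  5,  9,  5, 23], dtype=int32)), (array([347.1, 249.6]), array([17, 14, 23,  9, 52], dtype=int32)), (array([340.4, 272.9]), array([19, 40,  4,  6, 18], dtype=int32))]
scene dark [(array([370.3, 182.8]), array([ 10,   0,  80,  52, 793], dtype=int32)), (array([349.7, 237.8]), array([ 27,  52,  27,  29, 534], dtype=int32))]
wrist dark [(array([270.2, 208.8]), array([  53,   84,   76,  110, 4913], dtype=int32))]
red top [] red scene [(array([372.7, 230.1]), array([21, 10,  5, 12, 37], dtype=int32))] red wrist [(array([245.2, 292.4]), array([241, 182,   9,  21, 133], dtype=int32))]
```

Before moving on, I check that the jug is home by comparing its silhouette in the scene view with where a seated jug would project.

Run:
```python
from h import *
ms=cams.camera_model("scene"); mt=cams.camera_model("top"); 
def proj(m,P):
    p=np.array(m["pose"]); q=(np.atleast_2d(P)-p[:3,3])@p[:3,:3]; return np.c_[m["cx"]+m["fx"]*q[:,0]/-q[:,2], m["cy"]-m["fy"]*q[:,1]/-q[:,2]]
Rj=R.from_euler("z",.045); a=np.linspace(0,2*np.pi,73)
S=cv2.imread("pics/s8.png"); h=cv2.cvtColor(S,cv2.COLOR_BGR2HSV)
for dz in (0,.005,.01):
    o=np.array([.6078,.2058,.06+dz]); W=lambda P:o+Rj.apply(P)
    lid=np.vstack([np.c_[.0335*np.cos(a),.0335*np.sin(a),0*a+z] for z in (.105,.115)]); fin=np.array([[sx*.022,sy*.009,.151] for sx in(1,-1) for sy in (1,-1)])
    al=proj(ms,W(np.vstack([lid,fin]))); foot=proj(ms,W(np.array([[.05,s*.028,z] for s in (1,-1) for z in (0,.012)])))
    print(dz,"dark bbox x",al[:,0].min().round(1),al[:,0].max().round(1),"y",al[:,1].min().round(1),al[:,1].max().round(1),"foot front",foot.round(1).tolist(),"pegs tip/foottop",proj(ms,[[.6448,.2075,.082],[.6448,.2075,.072+dz]]).round(1).tolist())
# foot front face gray bounds in scene
print("rows below peg at col 340:",[(r,tuple(S[r,340])) for r in range(264,292)])
m=cams.camera_model("wrist"); print("red tip", plane(ray(m,245.2,286,True),.078))
```

```text
0 dark bbox x 334.7 363.2 y 218.9 250.0 foot front [[348.0, 282.2], [348.6, 279.7], [327.0, 274.6], [327.4, 272.0]] pegs tip/foottop [[340.0, 269.6], [339.6, 271.8]]
0.005 dark bbox x 334.9 363.5 y 217.6 248.8 foot front [[348.2, 281.2], [348.8, 278.6], [327.2, 273.5], [327.6, 270.9]] pegs tip/foottop [[340.0, 269.6], [339.8, 270.7]]
0.01 dark bbox x 335.1 363.8 y 216.2 247.5 foot front [[348.5, 280.1], [349.0, 277.5], [327.3, 272.4], [327.7, 269.7]] pegs tip/foottop [[340.0, 269.6], [340.0, 269.6]]
rows below peg at col 340: [(264, (np.uint8(85), np.uint8(88), np.uint8(62))), (265, (np.uint8(86), np.uint8(89), np.uint8(61))), (266, (np.uint8(82), np.uint8(82), np.uint8(58))), (267, (np.uint8(80), np.uint8(80), np.uint8(55))), (268, (np.uint8(80), np.uint8(82), np.uint8(59))), (269, (np.uint8(120), np.uint8(133), np.uint8(124))), (270, (np.uint8(109), np.uint8(147), np.uint8(154))), (271, (np.uint8(45), np.uint8(102), np.uint8(132))), (272, (np.uint8(33), np.uint8(88), np.uint8(120))), (273, (np.uint8(29), np.uint8(83), np.uint8(115))), (274, (np.uint8(32), np.uint8(85), np.uint8(116
[... 223 characters left out ...]
 (np.uint8(82), np.uint8(92), np.uint8(97))), (280, (np.uint8(62), np.uint8(72), np.uint8(76))), (281, (np.uint8(21), np.uint8(19), np.uint8(22))), (282, (np.uint8(19), np.uint8(19), np.uint8(19))), (283, (np.uint8(74), np.uint8(84), np.uint8(80))), (284, (np.uint8(79), np.uint8(87), np.uint8(86))), (285, (np.uint8(64), np.uint8(71), np.uint8(71))), (286, (np.uint8(59), np.uint8(68), np.uint8(67))), (287, (np.uint8(60), np.uint8(68), np.uint8(67))), (288, (np.uint8(62), np.uint8(69), np.uint8(68))), (289, (np.uint8(61), np.uint8(68), np.uint8(69))), (290, (np.uint8(58), np.uint8(67), np.uint8(65))), (291, (np.uint8(60), np.uint8(68), np.uint8(67)))]
red tip [0.484882   0.23150196 0.078     ]
```

The observed foot and lid edges match dz = 0 to within about 1 px (a jug 5 mm high would be off by 2 px), so the jug is home. Next is the lever. The hinge is at about (0.518, 0.202) and the tip at (0.467, 0.233). I move to the +y side of the post and turn the wrist half round so the camera stays away from the jug.

Call:
drive_tool(
  increments=[
    {"hand": 0.0,"translation": [-0.0367,-0.0193,0],"twist": [0,0,0]},
    {"hand": 0.0,"translation": [-0.0367,-0.0193,0],"twist": [0,0,0]},
    {"hand": 0.0,"translation": [-0.0367,-0.0193,0],"twist": [0,0,0]},
    {"hand": 0.0,"translation": [-0.0367,-0.0193,0],"twist": [0,0,0]},
    {"hand": 0.0,"translation": [0,0,0],"twist": [0,0,-10]},
  ],
  squeeze=15,
)

```text
time: 14.85
position: [0.4553, 0.278, 0.3527]
ee_rot: [3.141, 0.004, 0.227]
force: [0.5, 0.4, 0.1]
finger_gap: 0.0439
gripper_force: 0.0
```

Call:
drive_tool(
  increments=[
    {"hand": 0.0,"translation": [0,0,0],"twist": [0,0,-10]},
    {"hand": 0.0,"translation": [0,0,0],"twist": [0,0,-10]},
    {"hand": 0.0,"translation": [0,0,0],"twist": [0,0,-10]},
    {"hand": 0.0,"translation": [0,0,0],"twist": [0,0,-10]},
    {"hand": 0.0,"translation": [0,0,0],"twist": [0,0,-10]},
  ],
)

```text
time: 15.48
position: [0.4574, 0.2767, 0.3525]
ee_rot: [-3.139, 0.003, 1.098]
force: [-0.3, -0.3, -0.1]
finger_gap: 0.0004
gripper_force: 0.0
```

Call:
drive_tool(
  increments=[
    {"hand": 0.0,"translation": [0,0,0],"twist": [0,0,-10]},
    {"hand": 0.0,"translation": [0,0,0],"twist": [0,0,-10]},
    {"hand": 0.0,"translation": [0,0,0],"twist": [0,0,-10]},
    {"hand": 0.0,"translation": [0,0,0],"twist": [0,0,-10]},
    {"hand": 0.0,"translation": [0,0,0],"twist": [0,0,-10]},
  ],
)

```text
time: 16.1
position: [0.4574, 0.2767, 0.3525]
ee_rot: [-3.137, 0.0, 1.97]
force: [0.1, 0.2, 0.2]
finger_gap: 0.0007
gripper_force: 0.0
```

Call:
drive_tool(
  increments=[
    {"hand": 0.0,"translation": [0,0,0],"twist": [0,0,-10]},
    {"hand": 0.0,"translation": [0,0,0],"twist": [0,0,-10]},
    {"hand": 0.0,"translation": [0,0,0],"twist": [0,0,-10]},
    {"hand": 0.0,"translation": [0,0,0],"twist": [0,0,-10]},
    {"hand": 0.0,"translation": [0,0,0],"twist": [0,0,-10]},
  ],
)

```text
time: 16.73
position: [0.4574, 0.2767, 0.3524]
ee_rot: [-3.139, -0.003, 2.843]
force: [-0.8, -0.2, 0.2]
finger_gap: 0.0006
gripper_force: 0.0
```

Call:
drive_tool(
  increments=[
    {"hand": 0.0,"translation": [0,0,0],"twist": [0,0,-10]},
    {"hand": 0.0,"translation": [0,0,0],"twist": [0,0,-10]},
    {"hand": 0.0,"translation": [0,0,0],"twist": [0,0,0]},
    {"hand": 0.0,"translation": [0,0,0],"twist": [0,0,0]},
  ],
)

```text
time: 17.23
position: [0.4578, 0.2768, 0.3534]
ee_rot: [-3.14, -0.002, -3.1]
force: [-0.5, 0.8, -0.1]
finger_gap: 0.0005
gripper_force: 0.0
```

Run:
```python
from h import *
s=readout.get_state(); print(s["time"],np.round(s["position"],4),np.round(s["joint_pos"],3),s["finger_gap"])
goal([.4594,.2772,.14],R.from_euler("z",.045+np.pi)*F)
m=cams.camera_model("wrist"); I=cams.camera("wrist"); S=cams.camera("scene")
red=lambda h:((h[...,1]>150)&(h[...,2]>60)&((h[...,0]<7)|(h[...,0]>173))).astype(np.uint8)
for im in (I,S):
    n,l,st,ce=cv2.connectedComponentsWithStats(red(cv2.cvtColor(im,cv2.COLOR_BGR2HSV))); print([(ce[i].round(1),st[i]) for i in range(1,n) if st[i,4]>30])
```

```text
17.225 [0.4578 0.2768 0.3534] [ 3.180e-01  2.500e-02  1.640e+00 -1.000e-03  1.479e+00 -1.294e+00] 0.00048790248054526067
shift [-0.0021  0.0006  0.2134] twist [-0.08 -0.11 -0.17]
[(array([233.7, 195. ]), array([228, 187,  13,  17, 139], dtype=int32))]
[(array([459.9,  92.9]), array([453,  88,  15,   9,  67], dtype=int32)), (array([372.7, 230.1]), array([371, 225,   5,  12,  37], dtype=int32))]
```

Call:
drive_tool(
  increments=[
    {"hand": 0.0,"translation": [-0.002,0.0006,0.04],"twist": [0,0,0]},
    {"hand": 0.0,"translation": [0,0,0.05],"twist": [0,0,0]},
    {"hand": 0.0,"translation": [0,0,0.05],"twist": [0,0,0]},
    {"hand": 0.0,"translation": [0,0,0.04],"twist": [0,0,0]},
    {"hand": 0.0,"translation": [0,0,0.033],"twist": [0,0,0]},
  ],
)

```text
time: 17.95
position: [0.4593, 0.2772, 0.1393]
ee_rot: [-3.14, -0.002, -3.098]
force: [1.1, -0.0, -0.4]
finger_gap: 0.0002
gripper_force: 0.0
```

Call:
drive_tool(
  increments=[
    {"hand": 0.0,"translation": [0,0,0],"twist": [0,0,0]},
    {"hand": 0.0,"translation": [0,-0.01,0],"twist": [0,0,0]},
    {"hand": 0.0,"translation": [0,-0.01,0],"twist": [0,0,0]},
    {"hand": 0.0,"translation": [0,-0.01,0],"twist": [0,0,0]},
    {"hand": 0.0,"translation": [0,0,0],"twist": [0,0,0]},
  ],
)

```text
time: 18.58
position: [0.4617, 0.247, 0.1421]
ee_rot: [-3.141, 0.001, -3.098]
force: [-0.9, 2.3, 2.2]
finger_gap: 0.0004
gripper_force: 1.3
```

```bash
cat > lev.py <<'E'
from h import *
s=readout.get_state(); q,c=pose(); print(round(float(s["time"]),2),q.round(4),np.round(s["force"],2))
S=cams.camera("scene"); ms=cams.camera_model("scene"); h=cv2.cvtColor(S,cv2.COLOR_BGR2HSV)[190:270,330:410]
k=((h[...,1]>150)&(h[...,2]>60)&((h[...,0]<7)|(h[...,0]>173))).astype(np.uint8)
n,l,st,ce=cv2.connectedComponentsWithStats(k)
for i in range(1,n):
    if st[i,4]>8:
        x,y,w,hh,a=st[i]; print("red",st[i],"mid@z.056",plane(ray(ms,330+ce[i][0],190+ce[i][1]),.056).round(4)[:2],"top@.078",plane(ray(ms,330+x+w/2-.5,190+y+.5),.078).round(4)[:2])
P=np.array(ms["pose"])
for th in (0,.3,.6,.9,1.2):
    a=np.pi-.6+th+.045; w=np.array([.5179+.06*np.cos(a),.2017+.06*np.sin(a),.056]); v=(w-P[:3,3])@P[:3,:3]; print(th,w.round(4),[round(ms["cx"]-ms["fx"]*v[0]/v[2]-330,1),round(ms["cy"]+ms["fy"]*v[1]/v[2]-190,1)],end="; ")
E
python3 lev.py
```

```text
18.57 [0.4617 0.247  0.1421] [-0.93  2.25  2.2 ]
red [39 33  5 12 36] mid@z.056 [0.4612 0.2285] top@.078 [0.4648 0.2267]
0 [0.4669 0.2333 0.056 ] [np.float64(41.8), np.float64(39.9)]; 0.3 [0.4598 0.2168 0.056 ] [np.float64(37.0), np.float64(36.0)]; 0.6 [0.458 0.199 0.056] [np.float64(31.2), np.float64(33.3)]; 0.9 [0.4614 0.1814 0.056 ] [np.float64(24.8), np.float64(32.0)]; 1.2 [0.47   0.1656 0.056 ] [np.float64(18.4), np.float64(32.2)];
```

In contact: 2.3 N, with the lever starting to move. I continue the sweep to the stop.

Call:
drive_tool(
  increments=[
    {"hand": 0.0,"translation": [0,-0.012,0],"twist": [0,0,0]},
    {"hand": 0.0,"translation": [0,-0.013,0],"twist": [0,0,0]},
    {"hand": 0.0,"translation": [0,-0.013,0],"twist": [0,0,0]},
    {"hand": 0.0,"translation": [0,-0.012,0],"twist": [0,0,0]},
    {"hand": 0.0,"translation": [0,-0.007,0],"twist": [0,0,0]},
  ],
)

```text
time: 19.25
position: [0.4653, 0.1899, 0.142]
ee_rot: [3.141, 0.004, -3.098]
force: [3.2, 6.7, -1.7]
finger_gap: 0.0009
gripper_force: 3.2
```

Call:
drive_tool(
  increments=[
    {"hand": 0.0,"translation": [0,-0.002,0],"twist": [0,0,0]},
    {"hand": 0.0,"translation": [0,0,0],"twist": [0,0,0]},
  ],
)

```text
time: 19.5
position: [0.4656, 0.1884, 0.1421]
ee_rot: [3.141, 0.004, -3.098]
force: [3.0, 6.3, -1.6]
finger_gap: 0.0002
gripper_force: 3.0
```

```bash
python3 lev.py
```

```text
19.5 [0.4656 0.1884 0.1421] [ 3.05  6.27 -1.55]
red [19 27  4  7 18] mid@z.056 [0.4586 0.1672] top@.078 [0.4699 0.169 ]
0 [0.4669 0.2333 0.056 ] [np.float64(41.8), np.float64(39.9)]; 0.3 [0.4598 0.2168 0.056 ] [np.float64(37.0), np.float64(36.0)]; 0.6 [0.458 0.199 0.056] [np.float64(31.2), np.float64(33.3)]; 0.9 [0.4614 0.1814 0.056 ] [np.float64(24.8), np.float64(32.0)]; 1.2 [0.47   0.1656 0.056 ] [np.float64(18.4), np.float64(32.2)];
```

Call:
drive_tool(
  increments=[
    {"hand": 0.0,"translation": [0,-0.003,0],"twist": [0,0,0]},
    {"hand": 0.0,"translation": [0,-0.003,0],"twist": [0,0,0]},
    {"hand": 0.0,"translation": [0,0,0],"twist": [0,0,0]},
  ],
)

```text
time: 19.92
position: [0.4661, 0.1846, 0.1424]
ee_rot: [3.136, 0.006, -3.099]
force: [4.0, 17.3, -3.8]
finger_gap: 0.0005
gripper_force: 8.4
```

```bash
python3 lev.py|head -2
```

```text
19.93 [0.4661 0.1846 0.1424] [ 4.   17.3  -3.83]
red [17 27  4 10 25] mid@z.056 [0.4671 0.1654] top@.078 [0.4724 0.1641]
```

At the stop: the force jumped to 17 N and the tip is at y 0.165, which matches 1.2 rad. I back off and let it spring back.

Call:
drive_tool(
  increments=[
    {"hand": 0.0,"translation": [0,0.02,0],"twist": [0,0,0]},
    {"hand": 0.0,"translation": [0,0.025,0],"twist": [0,0,0]},
    {"hand": 0.0,"translation": [0,0.03,0],"twist": [0,0,0]},
    {"hand": 0.0,"translation": [0,0.03,0],"twist": [0,0,0]},
    {"hand": 0.0,"translation": [0,0.02,0],"twist": [0,0,0]},
  ],
)

```text
time: 20.6
position: [0.4591, 0.3076, 0.1413]
ee_rot: [-3.14, 0.0, -3.096]
force: [-0.1, 0.3, 0.6]
finger_gap: 0.0005
gripper_force: 0.0
```

Call:
drive_tool(
  increments=[
    {"hand": 0.0,"translation": [0,0,-0.03],"twist": [0,0,0]},
    {"hand": 0.0,"translation": [0,0,-0.05],"twist": [0,0,0]},
    {"hand": 0.0,"translation": [0,0,-0.05],"twist": [0,0,0]},
    {"hand": 0.0,"translation": [0.04,0,-0.04],"twist": [0,0,0]},
    {"hand": 0.0,"translation": [0,0,0],"twist": [0,0,0]},
  ],
)

```text
time: 21.22
position: [0.4191, 0.3059, 0.3154]
ee_rot: [3.141, 0.007, -3.096]
force: [0.9, -0.1, 0.6]
finger_gap: 0.0004
gripper_force: 0.0
```

```bash
python3 lev.py|head -2
python3 - <<'E'
from h import *
a=cams.camera("scene"); b=cv2.imread("pics/s8.png"); o=cv2.imread("pics/scene0.png")
def dk(S):
    n,l,st,ce=cv2.connectedComponentsWithStats((S[200:262,320:366].max(2)<45).astype(np.uint8)); i=1+st[1:,4].argmax(); return st[i],ce[i].round(1)
print("lid/fin",dk(a),dk(b),"peg col",a[266:284,340,2],b[266:284,340,2])
# bystanders unchanged vs start (scene)
d=(cv2.absdiff(a,o).max(2)>60).astype(np.uint8); n,l,st,ce=cv2.connectedComponentsWithStats(d); print([st[i].tolist() for i in range(1,n) if st[i,4]>40])
E
```

```text
21.23 [0.4191 0.3059 0.3154] [ 0.91 -0.09  0.61]
red [41 35  5 12 36] mid@z.056 [0.4661 0.2357] top@.078 [0.4691 0.2339]
lid/fin (array([ 17,  22,  27,  29, 535], dtype=int32), array([29.7, 37.8])) (array([ 17,  22,  27,  29, 534], dtype=int32), array([29.7, 37.8])) peg col [ 58  53  59 124 152 131 119 114 112 114 140 138 105  95  74  22  19  78] [ 58  55  59 124 154 132 120 115 116 120 141 139 104  97  76  22  19  80]
[[172, 0, 21, 3, 41], [313, 0, 10, 12, 73], [331, 0, 15, 5, 54], [423, 0, 11, 23, 142], [447, 0, 20, 7, 125], [154, 13, 20, 4, 45], [174, 12, 41, 11, 122], [417, 14, 67, 41, 866], [318, 25, 22, 47, 654], [388, 28, 28, 10, 103], [383, 39, 40, 29, 771], [351, 40, 25, 26, 381], [386, 50, 100, 139, 5527], [482, 63, 13, 26, 191], [308, 64, 57, 54, 1439], [199, 168, 30, 58, 1117], [328, 222, 36, 61, 1186]]
```

The lever is back at rest, the jug hasn't moved, and the only changes in the scene are the robot, the jug and the now-empty cradle. I hand the job in.

```bash
python3 -c "
from bench import env
print(env.hand_in())"
```

```text
the job is handed in; nothing more can be done
None
```

The jug is seated on both pegs, the pulse lever was swung to its stop and sprang back to rest, nothing else on the cart moved, and the job was handed in at about 21 s (no verdict came back).

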